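Turn the circuit board over in its holder

ROBOT

A 7-joint arm with a two-finger parallel gripper is mounted at the origin on the work surface. World frame = base frame: x ahead of the robot, y to its left, z up, the work surface at z = 0. Lengths are in m, angles in rad, forces in N, time in s.
With the tool pointing down it reaches from about 0.425 to 0.95 m from the base axis. Payload 4.7 kg.
Tool frame: the origin (TCP) lies at the very end of the fingers, on their centre line; the grasp point (between the pads) lies 19 mm behind it; z points along the fingers, y is the line along which they close (so a half turn about z gives the same grasp; the last joint's range is limited). The gripper opens to 87 mm and grips with 3 to 60 N. Pads are 19 mm wide; open, the fingers measure 117 mm over their backs; the gripper's body (75 mm by 190 mm) begins 51 mm behind the grasp point.
Start: joints at [-1.219, 0.469, -0.049, 1.532, 0.024, 1.141, -0.082], TCP at [0.251, 0.627, 0.223] pointing down, gripper open.
Joint ranges: [-2.59, 2.59], [-0.33, 1.99], [-1.39, 1.29], [0.1, 2.45], [-1.04, 4.18], [0.21, 1.99], [-2.66, 2.66]. Speed limits (rad/s): [2.57, 2.57, 3.14, 3.14, 3.14, 3.14, 3.14].

INTERFACE

Orientations are given as a unit quaternion [w, x, y, z].
In Python, from bench import r gives the robot as it stands.
- The arm moves only by the tool drive_tool, never from a script. Its argument "rows" is a list of rows, each an object of numbers: "tx", "ty", "tz": the shift along the tool's x, y, z in m; "wx", "wy", "wz": the turn, a rotation vector about the tool's x, y, z in degrees. A call has exactly 10 rows; each row is the pose to reach, as a shift and turn from the pose commanded when the call began, along the tool's axes at that moment; what a row does not reach only later rows make up. A row lasts 1/12 s, in which the tool goes at most 41.7 mm and 7.16 degrees, less where a joint would pass 70% of its speed; a pose out of reach is approached as far as the arm can. A call with a gripper value outside its range is refused whole. "grip" is the opening in per cent of the stroke, from 0 (shut) to 100 (fully open), set as the call begins (left out, the last holds). The fingers move at their own pace and stop on an object; "newtons" is the grip in N (left out, the last holds). Time passes only in rows, so rows that repeat a pose let the fingers close, or fill a call up. It gives the time, the measured TCP pose, the force, the opening and the grip force at its end, in the units of the state.
- r.get_state(): the state, without advancing time (a new reading comes with each control period).
- r.get_image(name): name is "scene" or "side" or "wrist"; returns (picture, depth): 384x512x3 uint8, red, green, blue; 384x512 float32, m along the optical axis (not along the pixel's ray), 0 where there is no reading.
- r.calibration(name): a dict with "mtx" (3x3 intrinsics, pixels), "R" (3x3) and "t" (3): a world point X has camera coordinates R X + t. Camera axes: x right, y down, z forward; pixel columns grow to the right and rows downward; lengths in m; the calibration is good to about 2 mm. A picture is of the moment at which its call begins: read the wrist's pose just before it. calibration takes no time and is no camera call; for the wrist camera it gives the pose at the moment of the call.
- r.sign_off(): hands the job in; it is judged then, once.
The state is a dict: "t": time; "joints": joint angles; "dq": joint speeds; "joint_efforts": joint torques, N m; "tool_pos": TCP position; "orientation": TCP orientation; "force": force on the tool from outside, world axes, zero at the start; "moment": the same for the moment, N m; "gripper_width": opening from 0.0 (shut) to 1.0 (fully open); "grasp_force": force on a finger pad.
Only numpy, scipy, OpenCV 4.12 (cv2) and the standard library are available. Lean on these libraries where they do the work, as an engineer would, in place of code of your own. Each camera call takes 0.05 s, during which the arm holds its last target. There are 200 camera calls.

TASK

Turn the circuit board in the bench holder right over, so that its soldered underside faces up and the frame lies level against its far stop. Do it only by pushing on the frame's rails with the fingers: leave the board itself untouched, keep the holder standing where it is, and leave the bottle, the reel and the tray alone.

Things in the scene. Friction and masses are not known exactly. Their poses are not given: they have to be found in the camera images.
- holder: Loose free-standing board holder (0.9 kg in all), 200 mm (x) by 240 mm (y); origin: centre of its underside. x points roughly away from the robot. Two feet along x at y +-108 mm, 14 mm high; on each a post, 22 mm in x, 100 to 112 mm from the middle in y, top at 125 mm; a low crossbar 24 mm wide, 13 mm high, below the axle. Otherwise open below the rails.
- axle (a point): Middle of the frame's axle, 115 mm above the holder's origin; the axle runs along the holder's y. This point and its axes are fixed to the holder.
- frame (a joint): Turn of the frame, rad; starts at 0 to 0.35. 0: level, board's parts up, blue rail far (holder +x), orange near. Grows as blue goes down and orange rises, swings over the top away from the robot and down on the far side, to the stop at 3.14 (level, solder up). Stops at 0 and 3.14. Balanced and stiff (0.1 N m, about 2 N at a rail); stays where it is left.
- orange_rail (a point): Middle of the orange rail, the frame's rim nearer the robot at the start, 63 mm from the axle. Rail 24 mm wide (51 to 75 mm from the axle), 180 mm long along the axle, 10 mm thick, centred on the axle's height. Axes turn with the frame: x from axle to blue rail, y along the axle. A rail clears the bench by 40 mm when the frame is upright.
- blue_rail (a point): Middle of the blue rail, the opposite rim, same size, 63 mm from the axle on the other side.
- board: Green circuit board, 102 x 152 x 2 mm, fixed in the frame; origin at its centre, on the axle, z axis out of the side with the parts (black chips, blue cans up to 13 mm, white connector). The other side shows silver solder points. Its faces are 4 mm deeper than the rails' faces. Not to be touched.
- flux_bottle: Small bottle with a red cap, 40 mm across, 85 mm high, loose, standing to the left (+y) of the holder. Origin: centre of its underside.
- solder_reel: Reel of solder lying flat, 60 mm across, 38 mm high, loose, beyond the holder. Origin: centre of its underside.
- parts_tray: Yellow two-part tray, 90 x 60 x 25 mm, loose, to the right (-y) of the holder. Origin: centre of its underside.
Things that resemble listed ones, but are neither listed nor needed, are in the scene too. What is shaped like the flux_bottle but purple is not meant.

How it is judged:
At the end, for the whole second after the job is handed in: The frame is turned over to within 0.14 rad (8 degrees) of its far stop (joint above 3.0) and at rest; the holder stands upright on the bench within 30 mm of its start; bottle, reel and tray stand upright on the bench within 25 mm of theirs (value of joint frame above 3 rad and velocity of joint frame between -0.05 and 0.05 rad/s and linear speed of holder below 0.01 m/s and distance of holder from where it was at the start of the episode below 0.03 m and angle between holder's own z axis and vertical below 0.1 rad and height (world z) of each of holder, flux_bottle, solder_reel, parts_tray below 0.012 m and distance of each of flux_bottle, solder_reel, parts_tray from where it was at the start of the episode below 0.025 m and angle between each of flux_bottle, solder_reel, parts_tray's own z axis and vertical below 0.2 rad); the robot touches nothing.
It fails at once if the board itself is touched (more than 1 N) (contact force between any of the fingers, the arm and board above 1 N).
It fails at once if the holder is shoved more than 30 mm, lifted (over 12 mm) or tipped (not (distance of holder from where it was at the start of the episode below 0.03 m) or not (angle between holder's own z axis and vertical below 0.1 rad) or not (height (world z) of holder below 0.012 m)).
It fails at once if a bystander is moved more than 25 mm, lifted (over 12 mm) or knocked over (not (distance of flux_bottle from where it was at the start of the episode below 0.025 m) or not (distance of solder_reel from where it was at the start of the episode below 0.025 m) or not (distance of parts_tray from where it was at the start of the episode below 0.025 m) or not (angle between flux_bottle's own z axis and vertical below 0.2 rad) or not (angle between solder_reel's own z axis and vertical below 0.2 rad) or not (angle between parts_tray's own z axis and vertical below 0.2 rad) or not (height (world z) of flux_bottle below 0.012 m) or not (height (world z) of solder_reel below 0.012 m) or not (height (world z) of parts_tray below 0.012 m)).
It also fails if it takes over 48 s, if anything falls off the work surface, if the arm or the gripper's body presses on something with over 40 N, if the wrist force passes 120 N, or if a joint passes its speed limit or range.

## Working session

There is one attempt and no reset: what is moved stays moved. The work goes in short steps, Python scripts to look and compute and a tool call to move; the robot and the scene stay as the last step left them, time stands still between calls to the robot, and variables do not carry over. Pictures are saved under pics/ and viewed, at most 10 in all, crops included, and the job is handed in when it is done.

Besides the shell and the picture viewer there is one more tool, called after "Request:" as name(argument=value, ...), one argument or row to a line, values as JSON. drive_tool: Moves the arm, as the interface text tells. Its arguments: {"type":"object","properties":{"rows":{"type":"array"},"grip":{"type":"number"},"newtons":{"type":"number"}},"required":["rows"]}

```bash
mkdir -p pics; ls; cat > h.py <<'E'
import numpy as np,cv2
from bench import r
def grab(n,f):
    c=r.calibration(n); p,d=r.get_image(n)
    cv2.imwrite(f'pics/{f}.png',p[:,:,::-1]); np.savez(f'{f}.npz',p=p,d=d,**{k:np.array(c[k]) for k in('mtx','R','t')})
def pt(f,u,v):
    z=np.load(f+'.npz'); d=np.median([x for x in z['d'][v-1:v+2,u-1:u+2].ravel() if x>0])
    return z['R'].T@(np.linalg.inv(z['mtx'])@[u*d,v*d,d]-z['t'])
def cloud(f):
    z=np.load(f+'.npz');d=z['d'];v,u=np.indices(d.shape)
    X=np.stack([u*d,v*d,d],-1)@np.linalg.inv(z['mtx']).T
    return (X-z['t'])@z['R'],z['p'],d>0
E
python3 - <<'E'
from h import *
grab('scene','s0');grab('side','d0')
s=r.get_state();print(s['t'],s['tool_pos'],s['orientation'],s['force'])
for n in('scene','side'):
    c=r.calibration(n);print(n,-np.array(c['R']).T@c['t'],np.array(c['R'])[2])
E
```

```text
pics
0.1 [0.25065506 0.62615219 0.22159655] [-1.50064768e-04  1.89237388e-01  9.81930964e-01 -8.77745056e-04] [0.18062873 0.04998796 0.04653032]
scene [ 1.28997493 -0.41435839  0.75068277] [-0.66272123  0.42111285 -0.61924514]
side [ 0.12578907 -0.42119436  0.46846892] [ 0.59847745  0.63850643 -0.48387424]
```

View pics/s0.png

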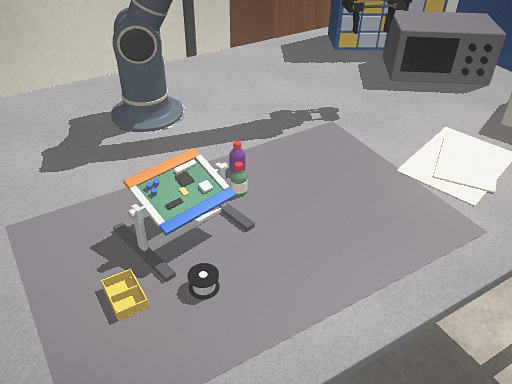

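View pics/d0.png

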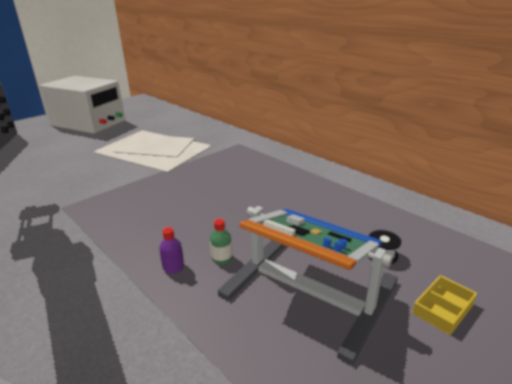

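Scene view: orange rail runs (128,183)–(198,153) on the robot's side and blue rail (165,226)–(233,197). Bottle is at (239,180) with the purple one behind it, reel at (203,280), tray at (124,295). Side view agrees. Now I'll measure by colour.

```bash
python3 - <<'E'
from h import *
np.set_printoptions(precision=4,suppress=True)
for f,boxes in(('s0',dict(o=(120,145,205,195),b=(155,190,240,232),tray=(95,265,155,320),reel=(185,262,222,300),bot=(228,163,250,196),pur=(228,140,247,178))),('d0',dict(o=(235,215,360,265),b=(280,205,382,250)))):
    X,p,ok=cloud(f);hsv=cv2.cvtColor(p,cv2.COLOR_RGB2HSV);H,S,V=hsv[...,0],hsv[...,1],hsv[...,2]
    for k,(u0,v0,u1,v1) in boxes.items():
        m=np.zeros_like(ok);m[v0:v1,u0:u1]=1;m&=ok
        if k=='o':m&=(H<14)&(S>150)
        elif k=='b':m&=(abs(H.astype(int)-111)<9)&(S>150)
        elif k=='tray':m&=(X[...,2]>.004)&(H>18)&(H<35)&(S>120)
        else:m&=X[...,2]>.01
        P=X[m]
        if k in'ob':
            lab=cv2.connectedComponents(m.astype(np.uint8))[1];l=np.argmax(np.bincount(lab[m]));P=X[lab==l]
            c=np.median(P,0);P=P[np.linalg.norm(P-c,axis=1)<.12]
            d=np.linalg.svd(P-P.mean(0),full_matrices=False)[2][0];t=(P-P.mean(0))@d
            mid=P.mean(0)+d*(np.percentile(t,1)+np.percentile(t,99))/2
            print(f,k,len(P),'mid',mid,'dir',d,'len',np.ptp(t), 'zrange',np.percentile(P[:,2],[2,50,98]))
        else: print(f,k,len(P),'min',np.percentile(P,2,axis=0),'max',np.percentile(P,98,axis=0),'med',np.median(P,0))
E
```

```text
s0 o 78 mid [ 0.4818 -0.1288  0.1334] dir [ 0.1993 -0.9799 -0.0026] len 0.1497859812055105 zrange [0.1308 0.1337 0.1357]
s0 b 32 mid [ 0.5999 -0.115   0.0913] dir [ 0.215  -0.976   0.0354] len 0.058876073770757084 zrange [0.087  0.0916 0.0947]
s0 tray 842 min [ 0.603  -0.3289  0.0046] max [ 0.6935 -0.2705  0.0244] med [ 0.6484 -0.2992  0.0155]
s0 reel 707 min [ 0.6741 -0.186   0.0119] max [ 0.7291 -0.1325  0.0385] med [ 0.7054 -0.1606  0.0357]
s0 bot 500 min [ 0.3974 -0.0291  0.0113] max [0.5793 0.0953 0.0982] med [0.4868 0.0423 0.048 ]
s0 pur 482 min [0.3868 0.034  0.0148] max [0.4905 0.1028 0.0835] med [0.4092 0.0747 0.0566]
d0 o 547 mid [ 0.4612 -0.1358  0.1397] dir [ 0.1927 -0.9813 -0.0013] len 0.1776555690203274 zrange [0.1363 0.1398 0.1432]
d0 b 383 mid [ 0.5818 -0.1157  0.1011] dir [ 0.2189 -0.9757 -0.009 ] len 0.17161271727993105 zrange [0.0973 0.1012 0.1033]
```

```bash
python3 - <<'E'
from h import *
np.set_printoptions(precision=4,suppress=True)
A=np.array([.525,-.122,.115]);
for f in('s0','d0'):
    X,p,ok=cloud(f);hsv=cv2.cvtColor(p,cv2.COLOR_RGB2HSV);H,S,V=[hsv[...,i].astype(int) for i in range(3)]
    near=ok&(np.linalg.norm(X-A,axis=-1)<.15)&(X[...,2]>.06)
    for k,m in(('o',(H<15)&(S>110)&(V>80)),('b',(H>104)&(H<118)&(S>110)&(V>60))):
        n,lab,st,_=cv2.connectedComponentsWithStats((m&near).astype(np.uint8),connectivity=8)
        l=1+np.argmax(st[1:,4]);P=X[lab==l]
        (cx,cy),wh,a=cv2.minAreaRect((P[:,:2]*1000).astype(np.float32))
        d=np.linalg.svd(P-P.mean(0),full_matrices=False)[2]
        print(f,k,len(P),'rect',cx,cy,wh,a,'mean',P.mean(0),'dir',d[0],'normal',d[2],'z',np.percentile(P[:,2],[2,50,98]))
    g=ok&(H>35)&(H<90)&(S>60)&(X[...,1]>-.01)&(X[...,1]<.15)&(abs(X[...,0]-.48)<.1)&(X[...,2]>.01)
    if g.any():print('bottle',np.percentile(X[g],[3,50,97],axis=0))
    w=near&(S<45)&(V>120)&(X[...,2]>.105)
    print('posts/caps',np.percentile(X[w]@np.array([[-.2,.98,0],[.98,.2,0],[0,0,1]]).T,[1,50,99],axis=0))
E
```

```text
s0 o 700 rect 472.3502502441406 -131.908203125 (25.481426239013672, 180.6002655029297) 11.179518699645996 mean [ 0.4744 -0.1415  0.1377] dir [ 0.2108 -0.9775 -0.0052] normal [-0.3164 -0.0632 -0.9465] z [0.1318 0.138  0.1423]
s0 b 924 rect 589.5463256835938 -108.18791198730469 (25.859939575195312, 181.03529357910156) 10.752706527709961 mean [ 0.5913 -0.1134  0.0958] dir [ 0.2019 -0.9794 -0.0014] normal [0.3772 0.0765 0.923 ] z [0.0875 0.0962 0.1012]
bottle [[0.4717 0.0306 0.039 ]
 [0.4875 0.0428 0.0524]
 [0.4958 0.0607 0.0611]]
posts/caps [[-0.3453  0.4479  0.1056]
 [-0.1902  0.4952  0.119 ]
 [-0.1044  0.531   0.1361]]
d0 o 1304 rect 468.9886779785156 -117.52558898925781 (206.1013641357422, 74.39798736572266) 83.67881774902344 mean [ 0.4652 -0.1425  0.1407] dir [ 0.2004 -0.9797  0.0055] normal [-0.3317 -0.0731 -0.9405] z [0.1357 0.1411 0.1446]
d0 b 471 rect 579.6873779296875 -112.14275360107422 (31.047285079956055, 174.82093811035156) 13.716588973999023 mean [ 0.5844 -0.1213  0.1007] dir [ 0.212  -0.9773 -0.0063] normal [-0.231  -0.0438 -0.972 ] z [0.0968 0.101  0.1034]
bottle [[0.4547 0.0301 0.0435]
 [0.4642 0.0385 0.0556]
 [0.4801 0.0549 0.0661]]
posts/caps [[-0.3439  0.4471  0.1057]
 [-0.1976  0.4856  0.1231]
 [-0.1038  0.5352  0.1384]]
```

```bash
cat > g.py <<'E'
from h import *
from scipy.spatial.transform import Rotation as R
np.set_printoptions(precision=4,suppress=True)
A=np.array([.529,-.120,.115]);yaw=np.deg2rad(11.3)
hx=np.array([np.cos(yaw),np.sin(yaw),0]);hy=np.array([-np.sin(yaw),np.cos(yaw),0]);ez=np.array([0,0,1.])
def W(x,z,y=0): return A+x*hx+y*hy+z*ez
def ori(a):  # tool y=hy; tool z = down tilted toward robot by a deg
    a=np.deg2rad(a); z=-np.sin(a)*hx-np.cos(a)*ez
    return R.from_matrix(np.c_[np.cross(hy,z),hy,z])
def rel(p,o,base=None):
    s=r.get_state();w,x,y,z=s['orientation'];c=R.from_quat([x,y,z,w]);q=np.array(s['tool_pos'])
    if base: q,c=base
    return np.round((c.inv().apply(p-q)*1000)),np.round((c.inv()*o).as_rotvec(degrees=True),1)
def loc():
    s=r.get_state();w,x,y,z=s['orientation'];c=R.from_quat([x,y,z,w]).as_matrix();d=s['tool_pos']-A
    print('t',s['t'],'pos',s['tool_pos'],'local x,y,z',d@hx,d@hy,d[2],'tilt',np.degrees(np.arctan2(-c[:,2]@hx,-c[2,2])),'F',s['force'],'J',np.array(s['joints']))
E
python3 - <<'E'
from g import *
loc();print('hover',rel(W(.085,.13),ori(35)))
a=np.deg2rad(35);t=np.array([np.cos(a),-np.sin(a)])
start=None
for th in(.335,.45,.61,.75,.9,1.0,1.1,1.2):
    rad=np.array([np.cos(th),-np.sin(th)]);n=np.array([np.sin(th),np.cos(th)])
    if th<.6: c=rad*71+5*n-9.5*t
    elif th<.62:c=rad*66+5*n
    else:c=rad*(57+(th-.61)*12)+5*n+9.5*t
    w=W(*c/1000)
    if start is None:start=w
    print(th,c,w,'tool from first',rel(w,ori(35),(start,ori(35)))[0])
E
```

```text
t 0.1 pos [0.2507 0.6262 0.2216] local x,y,z -0.12674348517961256 0.7862283916043176 0.10659654879251283 tilt 0.05393803955157627 F [0.1806 0.05   0.0465] J [-1.2189  0.4694 -0.0486  1.5336  0.0241  1.141  -0.0823]
hover (array([-607., -543.,  -22.]), array([ 10. ,  34. , -32.1]))
0.335 [ 60.915  -13.1716] [ 0.5887 -0.1081  0.1018] tool from first [0. 0. 0.]
0.45 [ 58.3246 -20.9313] [ 0.5862 -0.1086  0.0941] tool from first [-2.  0.  8.]
0.61 [ 56.9611 -33.711 ] [ 0.5849 -0.1088  0.0813] tool from first [-9.  0. 19.]
0.75 [ 54.1256 -41.7891] [ 0.5821 -0.1094  0.0732] tool from first [-11.   0.  27.]
0.9 [ 49.2935 -49.7165] [ 0.5773 -0.1103  0.0653] tool from first [-11.   0.  37.]
1.0 [ 45.3151 -54.6494] [ 0.5734 -0.1111  0.0604] tool from first [-11.   0.  43.]
1.1 [ 40.7601 -59.2201] [ 0.569  -0.112   0.0558] tool from first [-10.   0.  49.]
1.2 [ 35.662  -63.3623] [ 0.564  -0.113   0.0516] tool from first [-8.  0. 56.]
```

Request:
drive_tool(
  rows=[
    {"tx":-0.03,"ty":-0.03,"tz":-0.02,"wx":1,"wy":3.4,"wz":-3.2},
    {"tx":-0.06,"ty":-0.054,"tz":-0.03,"wx":2,"wy":6.8,"wz":-6.4},
    {"tx":-0.09,"ty":-0.081,"tz":-0.04,"wx":3,"wy":10,"wz":-9.6},
    {"tx":-0.12,"ty":-0.108,"tz":-0.04,"wx":4,"wy":14,"wz":-13},
    {"tx":-0.15,"ty":-0.135,"tz":-0.04,"wx":5,"wy":17,"wz":-16},
    {"tx":-0.18,"ty":-0.16,"tz":-0.04,"wx":6,"wy":20,"wz":-19},
    {"tx":-0.21,"ty":-0.19,"tz":-0.04,"wx":7,"wy":24,"wz":-22},
    {"tx":-0.24,"ty":-0.217,"tz":-0.04,"wx":8,"wy":27,"wz":-26},
    {"tx":-0.27,"ty":-0.244,"tz":-0.04,"wx":9,"wy":31,"wz":-29},
    {"tx":-0.3,"ty":-0.27,"tz":-0.04,"wx":10,"wy":34,"wz":-32.1},
  ],
  grip=0,
)

```text
t: 0.93
tool_pos: [0.43, 0.2618, 0.2623]
orientation: [-0.301, -0.095, 0.949, -0.029]
force: [0.9, 0.6, -0.0]
gripper_width: 0.323
grasp_force: 0.0
```

```bash
python3 - <<'E'
from g import *
loc();print('hover',rel(W(.085,.11),ori(35)))
E
```

```text
t 0.9333 pos [0.43   0.2618 0.2623] local x,y,z -0.022281456990388374 0.393804709149944 0.1472680854763776 tilt 35.15894078146959 F [ 0.8939  0.6016 -0.0127] J [-0.4651  0.4857 -0.0745  1.5474 -0.1637  1.6913  1.2572]
hover (array([-108., -394.,  -32.]), array([ 0.1, -0.2,  0.1]))
```

Request:
drive_tool(
  rows=[
    {"tx":-0.011,"ty":-0.039,"tz":-0.01},
    {"tx":-0.025,"ty":-0.078,"tz":-0.02},
    {"tx":-0.04,"ty":-0.117,"tz":-0.03},
    {"tx":-0.055,"ty":-0.156,"tz":-0.032},
    {"tx":-0.068,"ty":-0.195,"tz":-0.032},
    {"tx":-0.08,"ty":-0.234,"tz":-0.032},
    {"tx":-0.09,"ty":-0.273,"tz":-0.032},
    {"tx":-0.1,"ty":-0.312,"tz":-0.032},
    {"tx":-0.105,"ty":-0.351,"tz":-0.032},
    {"tx":-0.108,"ty":-0.388,"tz":-0.032},
  ],
)

```text
$.rows[0]: bad value
```

```bash
python3 - <<'E'
from g import *
loc();print('above',rel(W(.061+.011,-.013+.016),ori(35)));grab('side','d1');grab('wrist','w1')
im=np.hstack([cv2.imread('pics/d1.png')[150:384,180:512],cv2.imread('pics/w1.png')[60:294,90:422]]);cv2.imwrite('pics/m1.png',im)
E
```

```text
t 0.9333 pos [0.43   0.2618 0.2623] local x,y,z -0.022281456990388374 0.393804709149944 0.1472680854763776 tilt 35.15894078146959 F [ 0.8939  0.6016 -0.0127] J [-0.4651  0.4857 -0.0745  1.5474 -0.1637  1.6913  1.2572]
above (array([-159., -394.,   63.]), array([ 0.1, -0.2,  0.1]))
```

View pics/m1.png

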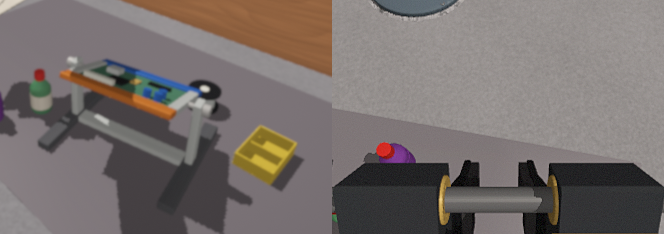

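The picture shows the arm still out of frame, because the call was refused: every row needs all six keys.

Request:
drive_tool(
  rows=[
    {"tx":-0.011,"ty":-0.039,"tz":-0.01,"wx":0,"wy":0,"wz":0},
    {"tx":-0.025,"ty":-0.075,"tz":-0.02,"wx":0,"wy":0,"wz":0},
    {"tx":-0.04,"ty":-0.113,"tz":-0.03,"wx":0,"wy":0,"wz":0},
    {"tx":-0.055,"ty":-0.15,"tz":-0.032,"wx":0,"wy":0,"wz":0},
    {"tx":-0.068,"ty":-0.19,"tz":-0.032,"wx":0,"wy":0,"wz":0},
    {"tx":-0.08,"ty":-0.23,"tz":-0.032,"wx":0,"wy":0,"wz":0},
    {"tx":-0.09,"ty":-0.27,"tz":-0.032,"wx":0,"wy":0,"wz":0},
    {"tx":-0.1,"ty":-0.31,"tz":-0.032,"wx":0,"wy":0,"wz":0},
    {"tx":-0.105,"ty":-0.35,"tz":-0.032,"wx":0,"wy":0,"wz":0},
    {"tx":-0.108,"ty":-0.39,"tz":-0.032,"wx":0,"wy":0,"wz":0},
  ],
)

```text
t: 1.87
tool_pos: [0.6105, -0.0979, 0.2249]
orientation: [-0.299, -0.095, 0.949, -0.028]
force: [0.2, -0.3, 0.7]
gripper_width: 0.002
grasp_force: 0.0
```

```bash
python3 - <<'E'
from g import *
loc();print('above',rel(W(.061+.011,-.013+.016),ori(35)));grab('side','d1');grab('wrist','w1')
im=np.hstack([cv2.imread('pics/d1.png')[150:384,180:512],cv2.imread('pics/w1.png')[60:294,90:422]]);cv2.imwrite('pics/m2.png',im)
E
```

```text
t 1.8667 pos [ 0.6105 -0.0979  0.2249] local x,y,z 0.08426180723459407 0.0056837362544886055 0.10990836417106793 tilt 35.01231883316572 F [ 0.2464 -0.3211  0.6771] J [-0.0189  0.7018  0.0805  1.2649  0.0939  1.7702  1.8185]
above (array([-51.,  -6.,  95.]), array([ 0.1, -0. ,  0.1]))
```

View pics/m2.png

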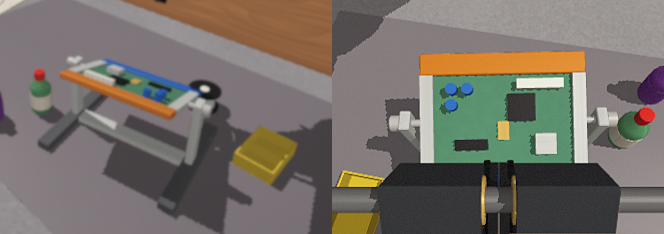

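Wrist view: the tool is square to the frame, with the fingers over the frame's middle. The blue rail is hidden under the gripper. Descending.

Request:
drive_tool(
  rows=[
    {"tx":-0.006,"ty":-0.001,"tz":0.01,"wx":0,"wy":0,"wz":0},
    {"tx":-0.012,"ty":-0.002,"tz":0.022,"wx":0,"wy":0,"wz":0},
    {"tx":-0.018,"ty":-0.003,"tz":0.034,"wx":0,"wy":0,"wz":0},
    {"tx":-0.024,"ty":-0.004,"tz":0.046,"wx":0,"wy":0,"wz":0},
    {"tx":-0.03,"ty":-0.005,"tz":0.057,"wx":0,"wy":0,"wz":0},
    {"tx":-0.036,"ty":-0.006,"tz":0.068,"wx":0,"wy":0,"wz":0},
    {"tx":-0.042,"ty":-0.006,"tz":0.079,"wx":0,"wy":0,"wz":0},
    {"tx":-0.047,"ty":-0.006,"tz":0.088,"wx":0,"wy":0,"wz":0},
    {"tx":-0.051,"ty":-0.006,"tz":0.095,"wx":0,"wy":0,"wz":0},
    {"tx":-0.051,"ty":-0.006,"tz":0.095,"wx":0,"wy":0,"wz":0},
  ],
)

```text
t: 2.8
tool_pos: [0.5979, -0.1049, 0.1171]
orientation: [-0.3, -0.094, 0.949, -0.028]
force: [0.5, 0.4, -0.2]
gripper_width: 0.003
grasp_force: 0.0
```

```bash
python3 - <<'E'
from g import *
loc();print('start',rel(W(.061,-.013),ori(35)));grab('scene','s2')
im=cv2.imread('pics/s2.png')[130:270,100:270];cv2.imwrite('pics/m3.png',cv2.resize(im,None,fx=3.5,fy=3.5,interpolation=cv2.INTER_CUBIC))
E
```

```text
t 2.8 pos [ 0.5979 -0.1049  0.1171] local x,y,z 0.07047217555095009 0.0012853931466489804 0.0020911790990558593 tilt 35.133766933595496 F [ 0.5368  0.388  -0.2408] J [-0.0071  0.7779  0.0733  1.3829  0.0938  1.5786  1.8017]
start (array([-1., -1., 18.]), array([ 0.1, -0.1,  0.1]))
```

View pics/m3.png

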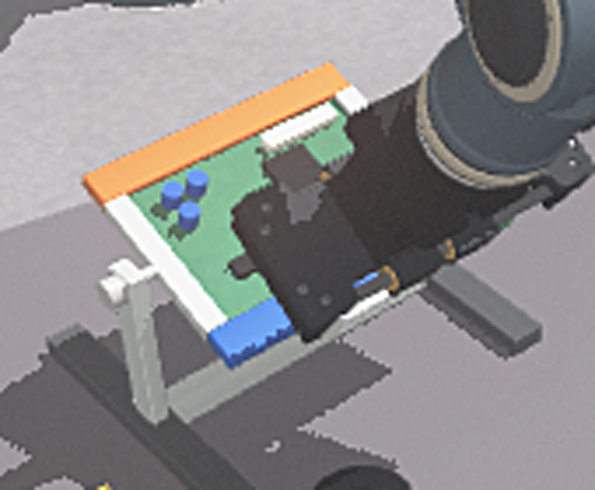

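Gripper stands over the blue rail's middle; the board is clear of the fingers. Pushing down the first half.

Request:
drive_tool(
  rows=[
    {"tx":-0.002,"ty":-0.001,"tz":0.006,"wx":0,"wy":0,"wz":0},
    {"tx":-0.003,"ty":-0.001,"tz":0.012,"wx":0,"wy":0,"wz":0},
    {"tx":-0.004,"ty":-0.001,"tz":0.017,"wx":0,"wy":0,"wz":0},
    {"tx":-0.005,"ty":-0.001,"tz":0.021,"wx":0,"wy":0,"wz":0},
    {"tx":-0.006,"ty":-0.001,"tz":0.025,"wx":0,"wy":0,"wz":0},
    {"tx":-0.008,"ty":-0.001,"tz":0.029,"wx":0,"wy":0,"wz":0},
    {"tx":-0.01,"ty":-0.001,"tz":0.033,"wx":0,"wy":0,"wz":0},
    {"tx":-0.012,"ty":-0.001,"tz":0.037,"wx":0,"wy":0,"wz":0},
    {"tx":-0.013,"ty":-0.001,"tz":0.041,"wx":0,"wy":0,"wz":0},
    {"tx":-0.014,"ty":-0.001,"tz":0.045,"wx":0,"wy":0,"wz":0},
  ],
)

```text
t: 3.68
tool_pos: [0.5849, -0.1088, 0.0738]
orientation: [-0.299, -0.094, 0.949, -0.029]
force: [0.2, -1.4, 2.0]
gripper_width: 0.007
grasp_force: 0.8
```

```bash
cat >> g.py <<'E'
def rails(f):
    X,p,ok=cloud(f);hsv=cv2.cvtColor(p,cv2.COLOR_RGB2HSV);H,S,V=[hsv[...,i].astype(int) for i in range(3)]
    near=ok&(np.linalg.norm(X-A,axis=-1)<.14)&(X[...,2]>.03)
    for k,m in(('o',(H<15)&(S>110)&(V>80)),('b',(H>104)&(H<118)&(S>110)&(V>60))):
        n,lab,st,_=cv2.connectedComponentsWithStats((m&near).astype(np.uint8))
        if n<2: continue
        P=X[lab==1+np.argmax(st[1:,4])]-A
        print(f,k,len(P),'local x pct',np.percentile(P@hx,[3,50,97]),'z',np.percentile(P[:,2],[3,50,97]))
E
python3 - <<'E'
from g import *
loc();grab('side','d3');grab('scene','s3');rails('s3');rails('d3')
E
```

```text
t 3.6833 pos [ 0.5849 -0.1088  0.0738] local x,y,z 0.057004347007432704 6.617338025280417e-05 -0.04120877400389579 tilt 34.97555301820574 F [ 0.1872 -1.3838  2.0023] J [-0.001   0.8044  0.0704  1.4423  0.0963  1.4898  1.7948]
s3 o 321 local x pct [-0.0472 -0.0395 -0.0352] z [0.0338 0.0387 0.0446]
s3 b 191 local x pct [0.042  0.051  0.0595] z [-0.0481 -0.0396 -0.0322]
d3 o 852 local x pct [-0.0613 -0.0583 -0.0477] z [0.0346 0.0481 0.0518]
d3 b 31 local x pct [-0.0264 -0.0234  0.059 ] z [-0.0253  0.0337  0.0359]
```

Blue rail is at local (51, −40) mm, so the frame is at 0.75 rad as planned, with 2 N at the tool.

Request:
drive_tool(
  rows=[
    {"tx":0,"ty":0,"tz":0.003,"wx":0,"wy":0,"wz":0},
    {"tx":0,"ty":0,"tz":0.006,"wx":0,"wy":0,"wz":0},
    {"tx":0,"ty":0,"tz":0.009,"wx":0,"wy":0,"wz":0},
    {"tx":0,"ty":0,"tz":0.012,"wx":0,"wy":0,"wz":0},
    {"tx":0,"ty":0,"tz":0.015,"wx":0,"wy":0,"wz":0},
    {"tx":0,"ty":0,"tz":0.018,"wx":0,"wy":0,"wz":0},
    {"tx":0.001,"ty":0,"tz":0.021,"wx":0,"wy":0,"wz":0},
    {"tx":0.001,"ty":0,"tz":0.024,"wx":0,"wy":0,"wz":0},
    {"tx":0.002,"ty":0,"tz":0.026,"wx":0,"wy":0,"wz":0},
    {"tx":0.002,"ty":0,"tz":0.026,"wx":0,"wy":0,"wz":0},
  ],
)

```text
t: 4.62
tool_pos: [0.5684, -0.1121, 0.0536]
orientation: [-0.299, -0.094, 0.949, -0.029]
force: [0.4, -0.2, 0.2]
gripper_width: 0.008
grasp_force: 0.3
```

```bash
python3 - <<'E'
from g import *
loc();grab('side','d4');grab('scene','s4');rails('s4');rails('d4')
E
```

```text
t 4.6167 pos [ 0.5684 -0.1121  0.0536] local x,y,z 0.04017307982036525 5.149492132653678e-05 -0.061433789050208784 tilt 34.9806457467129 F [ 0.3589 -0.1611  0.1672] J [0.0039 0.8058 0.0694 1.4961 0.0996 1.4345 1.7919]
s4 o 905 local x pct [-0.0309 -0.0238 -0.0185] z [0.0471 0.0571 0.0668]
s4 b 167 local x pct [0.026  0.0318 0.0373] z [-0.0658 -0.0563 -0.0461]
d4 o 1391 local x pct [-0.0382 -0.0332  0.0592] z [0.0112 0.0598 0.0693]
d4 b 669 local x pct [0.0166 0.0202 0.0263] z [-0.0663 -0.0542 -0.0457]
```

Request:
drive_tool(
  rows=[
    {"tx":-0.001,"ty":0,"tz":-0.01,"wx":0,"wy":0,"wz":0},
    {"tx":-0.002,"ty":0,"tz":-0.03,"wx":0,"wy":0,"wz":0},
    {"tx":-0.002,"ty":0,"tz":-0.055,"wx":0,"wy":0,"wz":0},
    {"tx":-0.002,"ty":0,"tz":-0.08,"wx":0,"wy":0,"wz":0},
    {"tx":0,"ty":0,"tz":-0.105,"wx":0,"wy":0,"wz":0},
    {"tx":0.01,"ty":0,"tz":-0.13,"wx":0,"wy":0,"wz":0},
    {"tx":0.025,"ty":0,"tz":-0.153,"wx":0,"wy":0,"wz":0},
    {"tx":0.042,"ty":0,"tz":-0.175,"wx":0,"wy":0,"wz":0},
    {"tx":0.06,"ty":0,"tz":-0.195,"wx":0,"wy":0,"wz":0},
    {"tx":0.07,"ty":0,"tz":-0.205,"wx":0,"wy":0,"wz":0},
  ],
)

```text
t: 5.55
tool_pos: [0.6289, -0.1006, 0.266]
orientation: [-0.297, -0.094, 0.95, -0.029]
force: [0.1, -0.4, 0.6]
gripper_width: 0.001
grasp_force: 0.0
```

```bash
python3 - <<'E'
from g import *
loc();print(rel(W(-.08,.15),ori(0)));grab('scene','s5');rails('s5')
E
```

```text
t 5.55 pos [ 0.6289 -0.1006  0.266 ] local x,y,z 0.1017187803609714 -0.0005671773489598075 0.15100403401272683 tilt 34.68499099086425 F [ 0.0517 -0.391   0.6297] J [-0.0171  0.7053  0.0872  1.1629  0.096   1.8615  1.8344]
(array([149.,   1., 104.]), array([  0. , -34.7,   0. ]))
s5 o 636 local x pct [-0.0314 -0.0236 -0.0183] z [0.0473 0.0572 0.0663]
s5 b 815 local x pct [0.0248 0.031  0.0366] z [-0.0661 -0.0558 -0.0461]
```

Request:
drive_tool(
  rows=[
    {"tx":0.015,"ty":0,"tz":0.01,"wx":0,"wy":-3.5,"wz":0},
    {"tx":0.031,"ty":0,"tz":0.02,"wx":0,"wy":-7,"wz":0},
    {"tx":0.047,"ty":0,"tz":0.031,"wx":0,"wy":-11,"wz":0},
    {"tx":0.064,"ty":0,"tz":0.043,"wx":0,"wy":-15,"wz":0},
    {"tx":0.081,"ty":0,"tz":0.055,"wx":0,"wy":-19,"wz":0},
    {"tx":0.098,"ty":0,"tz":0.067,"wx":0,"wy":-23,"wz":0},
    {"tx":0.115,"ty":0,"tz":0.079,"wx":0,"wy":-27,"wz":0},
    {"tx":0.13,"ty":0,"tz":0.09,"wx":0,"wy":-31,"wz":0},
    {"tx":0.142,"ty":0,"tz":0.099,"wx":0,"wy":-34,"wz":0},
    {"tx":0.149,"ty":0.001,"tz":0.104,"wx":0,"wy":-34.7,"wz":0},
  ],
)

```text
t: 6.43
tool_pos: [0.4457, -0.1363, 0.2617]
orientation: [-0.003, -0.097, 0.995, 0.001]
force: [-0.1, 0.7, -0.1]
gripper_width: 0.006
grasp_force: 0.0
```

```bash
python3 - <<'E'
from g import *
loc();print('down',rel(W(-.075,.061),ori(0)));print(rel(W(-.065,.061),ori(0))[0])
S0=None
for th in np.r_[1.12,1.3,1.57,np.linspace(1.7,3.14,10)]:
    c,s=np.cos(th),np.sin(th)
    if th<1.6:
        k=75*np.array([-c,s])-5*np.array([s,c]);p=np.array([k[0]-9.5,60.])
    else:
        rr=60+(th-1.57)/1.57*13;p=rr*np.array([-c,s])-5*np.array([s,c])-[9.5,0]
    w=W(*p/1000)
    if S0 is None:S0=w
    print('%.2f'%th,p,rel(w,ori(0),(S0,ori(0)))[0])
E
```

```text
t 6.4333 pos [ 0.4457 -0.1363  0.2617] local x,y,z -0.08486511742337798 0.0003729006865885662 0.1466911933974801 tilt 0.289948387492824 F [-0.1211  0.6979 -0.109 ] J [ 0.1451  0.0891  0.0658  1.9565 -0.0069  1.1018  1.9786]
down (array([-10.,  -1.,  86.]), array([ 0.1, -0.3, -0.2]))
[-20.  -1.  86.]
1.12 [-46.6767  60.    ] [0. 0. 0.]
1.30 [-34.3802  60.    ] [-12.  -0.   0.]
1.57 [-14.5597  60.    ] [-32.  -0.   0.]
1.70 [-6.589  61.2116] [-40.  -0.  -1.]
1.86 [ 3.5038 61.2358] [-50.  -0.  -1.]
2.02 [13.669  59.5753] [-60.  -0.   0.]
2.18 [23.6226 56.2096] [-70.  -0.   4.]
2.34 [33.0762 51.1665] [-80.  -0.   9.]
2.50 [41.7456 44.5227] [-88.  -0.  15.]
2.66 [49.3584 36.4033] [-96.  -0.  24.]
2.82 [55.6633 26.9799] [-102.   -0.   33.]
2.98 [60.4369 16.4667] [-107.   -0.   44.]
3.14 [63.4919  5.1163] [-110.   -0.   55.]
```

Request:
drive_tool(
  rows=[
    {"tx":0,"ty":0,"tz":0.01,"wx":0,"wy":0,"wz":0},
    {"tx":0,"ty":0,"tz":0.022,"wx":0,"wy":0,"wz":0},
    {"tx":0,"ty":0,"tz":0.035,"wx":0,"wy":0,"wz":0},
    {"tx":-0.002,"ty":0,"tz":0.048,"wx":0,"wy":0,"wz":0},
    {"tx":-0.004,"ty":0,"tz":0.061,"wx":0,"wy":0,"wz":0},
    {"tx":-0.007,"ty":0,"tz":0.073,"wx":0,"wy":0,"wz":0},
    {"tx":-0.01,"ty":0,"tz":0.081,"wx":0,"wy":0,"wz":0},
    {"tx":-0.015,"ty":0,"tz":0.085,"wx":0,"wy":0,"wz":0},
    {"tx":-0.02,"ty":-0.001,"tz":0.085,"wx":0,"wy":0,"wz":0},
    {"tx":-0.025,"ty":-0.001,"tz":0.085,"wx":0,"wy":0,"wz":0},
  ],
)

```text
t: 7.27
tool_pos: [0.475, -0.1311, 0.1769]
orientation: [-0.002, -0.099, 0.995, 0.001]
force: [-0.0, 0.2, -0.7]
gripper_width: -0.0
grasp_force: 0.0
```

```bash
python3 - <<'E'
from g import *
loc();grab('side','d6');grab('scene','s6');rails('s6')
im=np.hstack([cv2.resize(cv2.imread('pics/d6.png')[170:370,210:410],(580,580))]);cv2.imwrite('pics/m4.png',im)
E
```

```text
t 7.2667 pos [ 0.475  -0.1311  0.1769] local x,y,z -0.05516614289643342 -0.0002610072300862198 0.06191813201683173 tilt 0.27021114352339326 F [-0.027   0.2446 -0.662 ] J [ 0.1348  0.2239  0.0567  2.0083 -0.0158  0.9149  1.9683]
s6 o 930 local x pct [-0.031  -0.024  -0.0183] z [0.0472 0.0575 0.0667]
s6 b 815 local x pct [0.0246 0.0312 0.0368] z [-0.0659 -0.0557 -0.0461]
```

View pics/m4.png

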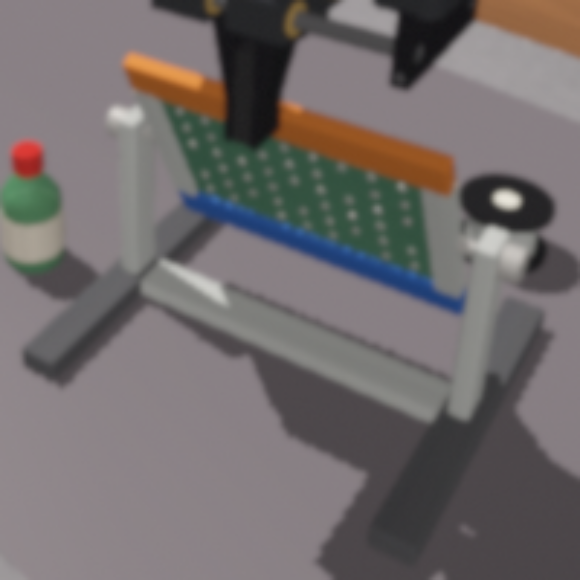

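Side view: the fingers stand at the robot side of the orange rail, solder side visible, nothing touched. The tip only seems to overlap the board because of perspective; it is at local height 62 mm, and the rail starts at 46. Pushing over the top.

Request:
drive_tool(
  rows=[
    {"tx":-0.005,"ty":0,"tz":0,"wx":0,"wy":0,"wz":0},
    {"tx":-0.01,"ty":0,"tz":0,"wx":0,"wy":0,"wz":0},
    {"tx":-0.015,"ty":0,"tz":0,"wx":0,"wy":0,"wz":0},
    {"tx":-0.02,"ty":0,"tz":0,"wx":0,"wy":0,"wz":0},
    {"tx":-0.025,"ty":0,"tz":0,"wx":0,"wy":0,"wz":0},
    {"tx":-0.03,"ty":0,"tz":0,"wx":0,"wy":0,"wz":0},
    {"tx":-0.035,"ty":0,"tz":0,"wx":0,"wy":0,"wz":0},
    {"tx":-0.04,"ty":0,"tz":0,"wx":0,"wy":0,"wz":0},
    {"tx":-0.045,"ty":0,"tz":0,"wx":0,"wy":0,"wz":0},
    {"tx":-0.049,"ty":0,"tz":0,"wx":0,"wy":0,"wz":0},
  ],
)

```text
t: 8.2
tool_pos: [0.5223, -0.1214, 0.1768]
orientation: [-0.002, -0.099, 0.995, 0.001]
force: [-2.3, -0.6, 0.8]
gripper_width: 0.004
grasp_force: 0.8
```

```bash
python3 - <<'E'
from g import *
loc();grab('side','d7');grab('scene','s7');rails('s7');rails('d7')
E
```

```text
t 8.2 pos [ 0.5223 -0.1214  0.1768] local x,y,z -0.006804346079565268 -6.42106627631435e-05 0.06178060862495614 tilt 0.26560336633124804 F [-2.3273 -0.6049  0.827 ] J [ 0.1087  0.2924  0.0502  1.9142 -0.0182  0.9404  1.9357]
s7 o 838 local x pct [0.0099 0.0152 0.0185] z [0.0502 0.0648 0.0728]
s7 b 512 local x pct [-0.0095 -0.0064 -0.0035] z [-0.0738 -0.0618 -0.0519]
d7 o 923 local x pct [0.0024 0.0049 0.0085] z [0.0524 0.0643 0.0749]
d7 b 1263 local x pct [-0.0184 -0.016  -0.0127] z [-0.07   -0.0593 -0.0494]
```

Frame at about 1.73 rad, the holder has not shifted, and the push is 2.4 N. Following the arc.

Request:
drive_tool(
  rows=[
    {"tx":-0.005,"ty":0,"tz":0,"wx":0,"wy":0,"wz":0},
    {"tx":-0.01,"ty":0,"tz":0,"wx":0,"wy":0,"wz":0},
    {"tx":-0.015,"ty":0,"tz":0.001,"wx":0,"wy":0,"wz":0},
    {"tx":-0.02,"ty":0,"tz":0.002,"wx":0,"wy":0,"wz":0},
    {"tx":-0.025,"ty":0,"tz":0.0035,"wx":0,"wy":0,"wz":0},
    {"tx":-0.03,"ty":0,"tz":0.0055,"wx":0,"wy":0,"wz":0},
    {"tx":-0.035,"ty":0,"tz":0.008,"wx":0,"wy":0,"wz":0},
    {"tx":-0.04,"ty":0,"tz":0.011,"wx":0,"wy":0,"wz":0},
    {"tx":-0.044,"ty":0,"tz":0.014,"wx":0,"wy":0,"wz":0},
    {"tx":-0.0485,"ty":0,"tz":0.0175,"wx":0,"wy":0,"wz":0},
  ],
)

```text
t: 9.13
tool_pos: [0.5698, -0.112, 0.1589]
orientation: [-0.002, -0.098, 0.995, 0.001]
force: [-2.3, -0.5, 0.8]
gripper_width: 0.004
grasp_force: 0.7
```

```bash
python3 - <<'E'
from g import *
loc();grab('side','d8');grab('scene','s8');rails('s8');rails('d8')
E
```

```text
t 9.1333 pos [ 0.5698 -0.112   0.1589] local x,y,z 0.041555626894525285 -0.00014909328919521583 0.04390636967940319 tilt 0.25125613499214583 F [-2.257  -0.5472  0.8031] J [ 0.0862  0.3803  0.0456  1.8313 -0.0215  0.9352  1.9094]
s8 o 497 local x pct [0.0447 0.0602 0.064 ] z [0.0342 0.0402 0.0444]
s8 b 147 local x pct [-0.0595 -0.046  -0.0421] z [-0.0367 -0.0296 -0.0261]
d8 o 1141 local x pct [0.0378 0.0452 0.0551] z [0.0315 0.0392 0.0464]
d8 b 1756 local x pct [-0.0645 -0.0567 -0.0475] z [-0.0415 -0.0329 -0.0263]
```

Request:
drive_tool(
  rows=[
    {"tx":-0.004,"ty":0,"tz":0.0035,"wx":0,"wy":0,"wz":0},
    {"tx":-0.008,"ty":0,"tz":0.008,"wx":0,"wy":0,"wz":0},
    {"tx":-0.011,"ty":0,"tz":0.0125,"wx":0,"wy":0,"wz":0},
    {"tx":-0.014,"ty":0,"tz":0.017,"wx":0,"wy":0,"wz":0},
    {"tx":-0.0165,"ty":0,"tz":0.022,"wx":0,"wy":0,"wz":0},
    {"tx":-0.019,"ty":0,"tz":0.0275,"wx":0,"wy":0,"wz":0},
    {"tx":-0.02,"ty":0,"tz":0.031,"wx":0,"wy":0,"wz":0},
    {"tx":-0.021,"ty":0,"tz":0.034,"wx":0,"wy":0,"wz":0},
    {"tx":-0.0215,"ty":0,"tz":0.037,"wx":0,"wy":0,"wz":0},
    {"tx":-0.022,"ty":0,"tz":0.0385,"wx":0,"wy":0,"wz":0},
  ],
)

```text
t: 10.07
tool_pos: [0.5905, -0.1078, 0.1203]
orientation: [-0.003, -0.098, 0.995, 0.001]
force: [-5.6, 0.1, 13.8]
gripper_width: 0.009
grasp_force: 6.7
```

```bash
python3 - <<'E'
from g import *
loc();grab('side','d9');grab('scene','s9');rails('s9');rails('d9')
E
```

```text
t 10.0667 pos [ 0.5905 -0.1078  0.1203] local x,y,z 0.06274596212292126 -5.126224372890842e-05 0.005330970982314984 tilt 0.28987861587732927 F [-5.55    0.0518 13.8425] J [ 0.0787  0.4542  0.0421  1.8176 -0.0246  0.8757  1.9003]
s9 o 785 local x pct [0.0533 0.0685 0.0757] z [-0.0044  0.0023  0.0048]
s9 b 194 local x pct [-0.0727 -0.0614 -0.0503] z [-0.0013  0.0028  0.0053]
d9 o 827 local x pct [0.0489 0.0561 0.069 ] z [0.0013 0.0053 0.0065]
d9 b 1652 local x pct [-0.077  -0.0706 -0.0564] z [-0.0022  0.005   0.0064]
```

The frame is on its stop, with the force up to 14 N and both rails level. Lifting straight off.

Request:
drive_tool(
  rows=[
    {"tx":0,"ty":0,"tz":-0.004,"wx":0,"wy":0,"wz":0},
    {"tx":0,"ty":0,"tz":-0.01,"wx":0,"wy":0,"wz":0},
    {"tx":0,"ty":0,"tz":-0.02,"wx":0,"wy":0,"wz":0},
    {"tx":0,"ty":0,"tz":-0.035,"wx":0,"wy":0,"wz":0},
    {"tx":0,"ty":0,"tz":-0.05,"wx":0,"wy":0,"wz":0},
    {"tx":0,"ty":0,"tz":-0.07,"wx":0,"wy":0,"wz":0},
    {"tx":0,"ty":0,"tz":-0.09,"wx":0,"wy":0,"wz":0},
    {"tx":0,"ty":0,"tz":-0.11,"wx":0,"wy":0,"wz":0},
    {"tx":0,"ty":0,"tz":-0.12,"wx":0,"wy":0,"wz":0},
    {"tx":0,"ty":0,"tz":-0.12,"wx":0,"wy":0,"wz":0},
  ],
)

```text
t: 11.0
tool_pos: [0.593, -0.1081, 0.2441]
orientation: [0.001, -0.098, 0.995, 0.0]
force: [0.2, -0.3, 0.4]
gripper_width: 0.001
grasp_force: 0.0
```

```bash
python3 - <<'E'
from g import *
loc();grab('side','d10');grab('scene','s10');rails('s10');rails('d10')
E
```

```text
t 11.0 pos [ 0.593  -0.1081  0.2441] local x,y,z 0.06505214897729247 -0.0008920126807818278 0.12913051633983852 tilt -0.10006967299444182 F [ 0.1761 -0.3256  0.4203] J [ 0.0713  0.3305  0.051   1.6913 -0.019   1.1186  1.8957]
s10 o 871 local x pct [0.0536 0.0677 0.0757] z [-0.0045  0.0024  0.0049]
s10 b 593 local x pct [-0.073  -0.0609 -0.0503] z [-0.0005  0.0026  0.0049]
d10 o 903 local x pct [0.049  0.0577 0.0702] z [0.002  0.0053 0.0065]
d10 b 1659 local x pct [-0.0771 -0.0706 -0.0563] z [-0.0024  0.005   0.0064]
```

View pics/d10.png

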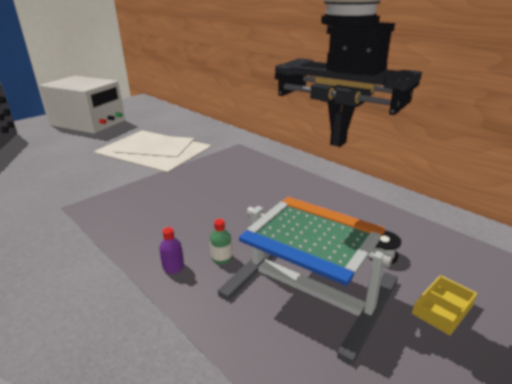

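Side view: the frame is level with the solder side up, orange far (335,215) and blue near (295,253). Holder, bottle, reel and tray are where they began, and the gripper is clear.

```bash
python3 -c "
from bench import r
print(r.sign_off())"
```

```text
the job is handed in; nothing more can be done
None
```

The board is turned over: the frame lies level on its far stop with the solder side up, nothing else was seen to move, and I handed the job in at about 11 s (no verdict was returned).

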